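# Tap the bottle-ring sealing discs down in order

### The arm

A 6-joint arm with a two-finger parallel gripper is mounted at the origin on the work surface. World frame = base frame: x ahead of the robot, y to its left, z up, the work surface at z = 0. Lengths are in m, angles in degrees, forces in N, time in s.
With the tool pointing down it reaches from about 0.4 to 0.825 m from the base axis. Payload 7 kg.
Tool frame: the origin (TCP) lies on the centre line of the jaws, within the pads' length; the fingertips stand 17 mm ahead of it and the grasp point (between the pads) lies 2 mm behind it; z points along the fingers, y is the direction in which the jaws open and shut (so a half turn about z gives the same grasp; the last joint's range is limited). The gripper opens to 85 mm and grips with 20 to 120 N. Pads are 22 mm wide; open, the fingers measure 114 mm over their backs; the gripper's body (76 mm by 85 mm) begins 54 mm behind the grasp point. The pads swing forward as they close: fully open they stand 13 mm farther back than shut.
Start: joints at [-47.55, 20.546, 0.682, 0, -70.136, -16.507], TCP at [0.295, -0.607, 0.248] pointing down, gripper open.
Joint ranges: [-176.03, 176.03], [-82.01, 121.73], [-58.28, 71.71], [-173.87, 95.51], [-174.79, -0.11], [-173.66, 173.66]. Speed limits (degrees/s): [136.94, 136.94, 172.46, 180, 180, 180].

### API

Orientations are given as a 3x3 rotation matrix whose columns are the frame's x, y, z axes.
In Python, from rig import bot gives the robot as it stands. Calls block until the motion is done:
- bot.move_pose(position, orientation): joint-space move of the TCP to a pose.
- bot.move_straight(position, attitude=None, vel=0.15, threshold=None): straight line of the TCP; attitude=None keeps the orientation; vel is the mean speed in m/s. With threshold (N) it stops when the force on the tool has changed by that much, and returns True; else False.
- bot.move_joints(angles): joint-space move.
- bot.ungrasp() and bot.close(grip_force=None): open the fingers fully, or close them until they stop; grip_force is the grip in N (None keeps the last).
- bot.dwell(seconds).
- bot.solve_ik(position, orientation): joint angles nearest the present ones, or None.
- bot.get_image(name): name is "scene" or "top"; returns (picture, depth): 384x512x3 uint8, red, green, blue; 384x512 float32, m along the optical axis (not along the pixel's ray), 0 where there is no reading.
- bot.get_calibration(name): a dict with "fx", "fy", "cx", "cy" (pixels), "view" (4x4, takes a point from world to camera coordinates). Camera axes: x right, y up, looking along -z (the intrinsics and any distortion apply to the point x, -y, -z); pixel columns grow to the right and rows downward; lengths in m; the calibration is good to about 2 mm. A picture is of the moment at which its call begins. get_calibration takes no time and is no camera call.
A pose or a line that the arm cannot do raises bot.IKError and nothing moves.
- bot.hand_in(): hands the job in, once; it reports no verdict.
Trained networks look in the newest picture that a camera, given by its name, has taken for a name from the list of things; names that differ only in an ending like _2 or _b are one class to them, and where a whole thing is asked for, a point or a joint stands for the part that bears it (a point fixed in the world has none). Each returns a list of dicts, best first, with "conf" (0 to 1); they miss things now and then, are a little off and sometimes report something else, mostly with a low value. They report only what shows in the picture. A call takes as long as a camera call. They do not tell look-alikes from the thing itself.
- bot.outline_of(name, camera): "mask" (384x512 bool, what is visible of it) and "point" ([row, column] in pixels, amid what is visible of it).
- bot.place_of(name, camera): "point" ([row, column] in pixels: a listed point, or the origin of a listed thing).
Readings, each from a call of its own:
- bot.get_t(): time.
- bot.get_qpos(): joint angles.
- bot.get_dq(): joint speeds.
- bot.get_joint_efforts(): joint torques, N m.
- bot.get_ee_pos(): TCP position.
- bot.get_tcp_rot(): TCP orientation.
- bot.get_ft_force(): force on the tool from outside, world axes, zero at the start.
- bot.get_wrist_torque(): the same for the moment, N m.
- bot.get_width(): finger opening in m.
Only numpy, scipy, OpenCV 4.12 (cv2) and the standard library are available. Lean on these libraries where they do the work, as an engineer would, in place of code of your own. Each camera call takes 0.05 s, during which the arm holds its last target.

### The job

Settle the sealing discs that stand proud in the three bottle rings on the drying tray: with closed fingertips tap the blue disc, then the yellow one, then the red one, each lightly, so that it dips a few millimetres and stays a little lower but is never pushed down to its stop. Do not grasp, lift or shift the rings, and leave the bottle, the pacifier, the box and the drip drawer as they are.

Things in the scene. Friction and masses are not known exactly. Their poses are not given: they have to be found in the camera images.
- tray: low fixed drying tray, 260 (its x) by 400 (its y) mm, white lip 10 mm wide and 42 mm high all round, grey slatted deck 34 mm above the counter; origin under its centre on the counter, the drip drawer comes out towards its -x; does not move
- drawer_front (a point): middle of the front face of the drip drawer's low grip, 15 mm above the counter; the drawer slides loosely out of the tray towards the tray's -x and may stand up to 40 mm open at the start; leave it as it is
- ring_blue: stainless bottle ring with the blue sealing disc, 56 mm across, 18 mm high, 90 g, loose on the tray's deck; origin at the centre of its underside, z up; the three rings stand in any order, at least 75 mm apart between centres
- seal_blue_top (a point): centre of the flat top (38 mm across) of the blue sealing disc, which is 45 mm across and at first stands 12 mm proud of its ring (30 mm above the deck); moves down with the disc
- seal_blue (a joint): how far the blue disc has been pushed down into its ring, m: 0 at first, 0.010 at its hard stop (still 2 mm proud). It starts to give at about 1.5 N and resists by a further 0.7 N per mm (about 3.5 N at 3 mm, 7 N near the stop); let go, it comes back up only to about 2 mm below where it began, and stays there
- ring_yellow: stainless bottle ring with the yellow sealing disc, 56 mm across, 18 mm high, 90 g, loose on the tray's deck; origin at the centre of its underside, z up; the three rings stand in any order, at least 75 mm apart between centres
- seal_yellow_top (a point): centre of the flat top (38 mm across) of the yellow sealing disc, which is 45 mm across and at first stands 12 mm proud of its ring (30 mm above the deck); moves down with the disc
- seal_yellow (a joint): how far the yellow disc has been pushed down into its ring, m: 0 at first, 0.010 at its hard stop (still 2 mm proud). It starts to give at about 1.5 N and resists by a further 0.7 N per mm (about 3.5 N at 3 mm, 7 N near the stop); let go, it comes back up only to about 2 mm below where it began, and stays there
- ring_red: stainless bottle ring with the red sealing disc, 56 mm across, 18 mm high, 90 g, loose on the tray's deck; origin at the centre of its underside, z up; the three rings stand in any order, at least 75 mm apart between centres
- seal_red_top (a point): centre of the flat top (38 mm across) of the red sealing disc, which is 45 mm across and at first stands 12 mm proud of its ring (30 mm above the deck); moves down with the disc
- seal_red (a joint): how far the red disc has been pushed down into its ring, m: 0 at first, 0.010 at its hard stop (still 2 mm proud). It starts to give at about 1.5 N and resists by a further 0.7 N per mm (about 3.5 N at 3 mm, 7 N near the stop); let go, it comes back up only to about 2 mm below where it began, and stays there
- bottle: glass baby bottle standing upside down on the tray near a corner, 62 mm across, 150 mm high, 180 g; origin at the centre of its underside (the mouth), z up; bystander
- pacifier: mint pacifier lying on the tray with its teat up, 34 by 48 mm, 39 mm high, light; origin at the centre of its underside; bystander
- clip_box: plastic box with white lid clipped shut, 148 by 116 mm, 72 mm high, 400 g, loose on the counter beside the tray's -y end; origin at the centre of its underside; bystander
Not all that is in view belongs to the job. Leave any orange look-alike of the ring_red alone.

How it is judged:
By the outcome, as a careful person would: the job done as asked, in the order asked, and still so for the second after the job is handed in, with the robot touching nothing.
It also fails if it takes over 51 s, if anything falls off the work surface, if the arm or the gripper's body presses on something with over 40 N, if the wrist force passes 120 N, or if a joint passes its speed limit or range.

## Working session

There is one attempt and no reset: what is moved stays moved. The work goes in short steps, each a Python script; the robot and the scene stay as the last script left them, time stands still between calls to the robot, and variables do not carry over. Pictures are saved under pics/ and viewed, and the job is handed in when it is done.

```bash
mkdir -p pics; ls
cat > h.py <<'E'
import numpy as np,cv2
from rig import bot
def unproj(cam,depth,r,c):
    k=bot.get_calibration(cam);d=depth
    p=np.array([(c-k['cx'])/k['fx']*d,-(r-k['cy'])/k['fy']*d,-d,1])
    return (np.linalg.inv(np.array(k['view']))@p)[:3]
def onplane(cam,r,c,z):
    a=unproj(cam,1,r,c);b=unproj(cam,2,r,c)
    return a+(b-a)*(z-a[2])/(b[2]-a[2])
E
python3 - <<'E'
from h import *
print(bot.get_calibration('scene'),bot.get_calibration('top'))
for cam in('scene','top'):
    im,d=bot.get_image(cam);cv2.imwrite(f'pics/{cam}0.png',im[:,:,::-1]);np.save(f'{cam}d.npy',d)
    np.save(f'{cam}i.npy',im)
    for n in('seal_blue_top','seal_yellow_top','seal_red_top','bottle','pacifier','clip_box','drawer_front','tray'):
        for o in bot.place_of(n,cam)[:3]:
            r,c=o['point'];dd=d[int(round(r)),int(round(c))]
            print(cam,n,round(o['conf'],2),np.round(o['point'],1),np.round(unproj(cam,dd,r,c),4))
print(bot.get_t(),bot.get_tcp_rot())
E
```

```text
pics
{'fx': 369.47138223996586, 'fy': 369.47138223996586, 'cx': 254.3491829170079, 'cy': 188.2955555661411, 'view': array([[-0.02918525,  0.99951044,  0.01127431,  0.07773671],
       [-0.75262851, -0.02939616,  0.65778887,  0.4127608 ],
       [ 0.65779826,  0.01071237,  0.75311798, -1.27537494],
       [ 0.        ,  0.        ,  0.        ,  1.        ]])} {'fx': 370.81422287520303, 'fy': 370.81422287520303, 'cx': 252.7840267509347, 'cy': 194.21041853827217, 'view': array([[ 0.0150468 , -0.99986066, -0.00722816, -0.06656182],
       [ 0.98307366,  0.0134733 ,  0.18271467, -0.59584543],
       [-0.18259182, -0.00985508,  0.98313941, -0.73824938],
       [ 0.        ,  0.        ,  0.        ,  1.        ]])}
scene seal_blue_top 0.66 [194.4 280.8] [ 0.6205 -0.0016  0.0618]
scene seal_blue_top 0.64 [165.  318.2] [0.5268 0.089  0.0636]
scene seal_yellow_top 0.8 [165.8 321.6] [0.5284 0.0971 0.0628]
scene seal_red_top 0.64 [181.6 239.5] [ 0.5868 -0.0952  0.0629]
scene seal_red_top 0.59 [175.7 139.2] [ 0.5467 -0.342   0.0293]
scene bottle 0.73 [202.2 362.8] [0.6433 0.1743 0.0707]
scene b
[... 409 characters left out ...]
-0.0818  0.0493]
top seal_yellow_top 0.85 [226.8 181.9] [0.524  0.0884 0.0642]
top seal_yellow_top 0.37 [179.1 224. ] [0.6264 0.0035 0.0663]
top seal_red_top 0.7 [218.2 382.3] [ 0.5525 -0.3411  0.027 ]
top seal_red_top 0.62 [201.  270.4] [ 0.581  -0.0954  0.0639]
top bottle 0.86 [184.2 142.8] [0.6003 0.1566 0.1267]
top pacifier 0.62 [149.2 267.9] [ 0.6995 -0.0897  0.0478]
top clip_box 0.69 [168.3 338.4] [ 0.6518 -0.2384  0.0718]
top drawer_front 0.48 [259.6 224.3] [0.4584 0.0016 0.0221]
top tray 0.74 [199.5 213.6] [0.5879 0.0281 0.0325]
0.9 [[-8.99234098e-01 -4.37467754e-01  6.26050918e-06]
 [-4.37467754e-01  8.99234098e-01  3.26073729e-05]
 [-1.98943375e-05  2.65828907e-05 -9.99999999e-01]]
```

View pics/top0.png

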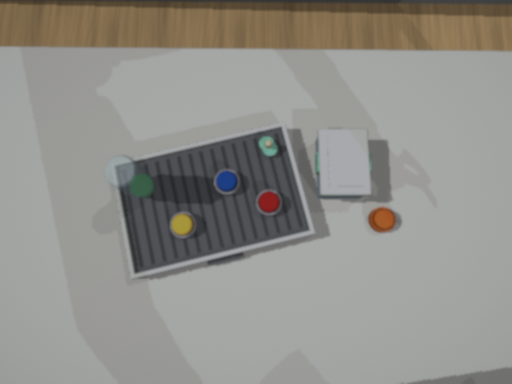

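View pics/scene0.png

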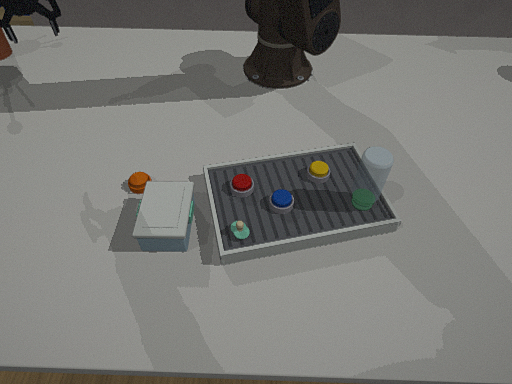

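Run:
```python
from h import *
# point clouds -> disc tops from stored data
for cam in('scene','top'):
    im=np.load(cam+'i.npy');d=np.load(cam+'d.npy')
    hsv=cv2.cvtColor(im,cv2.COLOR_RGB2HSV)
    rr,cc=np.mgrid[:384,:512]
    k=bot.get_calibration(cam)
    P=np.stack([(cc-k['cx'])/k['fx']*d,-(rr-k['cy'])/k['fy']*d,-d,np.ones_like(d)],-1)@np.linalg.inv(k['view']).T
    P=P[...,:3]
    for n,(x,y) in dict(blue=(.624,-.001),yellow=(.526,.089),red=(.583,-.095),orange=(.55,-.341)).items():
        q=P[(abs(P[...,0]-x)<.035)&(abs(P[...,1]-y)<.035)&(d>0)]
        col=im[(abs(P[...,0]-x)<.008)&(abs(P[...,1]-y)<.008)&(d>0)].mean(0)
        z=q[:,2];t=q[z>np.percentile(z,90)-.006]
        print(cam,n,len(t),np.round([t[:,:2].min(0),t[:,:2].max(0)],4).tolist(),'ctr',np.round((t[:,:2].min(0)+t[:,:2].max(0))/2,4),np.round(np.median(t,0),4),col.round())
    q=P[(P[...,0]>.47)&(P[...,0]<.7)&(abs(P[...,1])<.15)&(d>0)]
    h=np.histogram(q[:,2],bins=np.arange(.02,.075,.002));print(list(zip(h[1].round(3),h[0])))
```

```text
scene blue 258 [[0.6046, -0.0212], [0.6488, 0.021]] ctr [ 6.267e-01 -1.000e-04] [6.295e-01 6.000e-04 6.350e-02] [ 22.  57. 117.]
scene yellow 209 [[0.5123, 0.0691], [0.5549, 0.1125]] ctr [0.5336 0.0908] [0.5356 0.09   0.0634] [154. 129.  18.]
scene red 231 [[0.5617, -0.1127], [0.6031, -0.0691]] ctr [ 0.5824 -0.0909] [ 0.585  -0.0907  0.0634] [121.  20.  18.]
scene orange 209 [[0.533, -0.3658], [0.5759, -0.3215]] ctr [ 0.5544 -0.3436] [ 0.5557 -0.3424  0.0293] [153.  80.  14.]
[(np.float64(0.02), np.int64(2)), (np.float64(0.022), np.int64(3)), (np.float64(0.024), np.int64(2)), (np.float64(0.026), np.int64(5)), (np.float64(0.028), np.int64(7)), (np.float64(0.03), np.int64(320)), (np.float64(0.032), np.int64(3599)), (np.float64(0.034), np.int64(3352)), (np.float64(0.036), np.int64(348)), (np.float64(0.038), np.int64(117)), (np.float64(0.04), np.int64(202)), (np.float64(0.042), np.int64(176)), (np.float64(0.044), np.int64(45)), (np.float64(0.046), np.int64(47)), (np.float64(0.048), np.int64(88)), (np.float64(0.05), np.int64(161)), (np.float64(0.052), np.int64(107)), (np.float64(0.054), n
[... 1052 characters left out ...]
float64(0.034), np.int64(5520)), (np.float64(0.036), np.int64(1291)), (np.float64(0.038), np.int64(98)), (np.float64(0.04), np.int64(245)), (np.float64(0.042), np.int64(251)), (np.float64(0.044), np.int64(48)), (np.float64(0.046), np.int64(39)), (np.float64(0.048), np.int64(104)), (np.float64(0.05), np.int64(192)), (np.float64(0.052), np.int64(217)), (np.float64(0.054), np.int64(36)), (np.float64(0.056), np.int64(11)), (np.float64(0.058), np.int64(30)), (np.float64(0.06), np.int64(122)), (np.float64(0.062), np.int64(409)), (np.float64(0.064), np.int64(405)), (np.float64(0.066), np.int64(63)), (np.float64(0.068), np.int64(3)), (np.float64(0.07), np.int64(1)), (np.float64(0.072), np.int64(0))]
```

The top view shows blue at (row 181, col 227), yellow at (224, 182) and red at (202, 269). The orange decoy is on the counter at (219, 383), and the bottle stands near (184, 143). Next I'll check the clearance to the bottle, then close the fingers and go above blue.

```bash
cat >> h.py <<'E'
from math import *
def down(deg):
    a=radians(deg);x=np.array([cos(a),sin(a),0]);z=np.array([0,0,-1.]);return np.stack([x,np.cross(z,x),z],1)
T=dict(blue=(.6255,-.0002),yellow=(.532,.0905),red=(.581,-.0907))
E
python3 - <<'E'
from h import *
print('bottle',onplane('top',184.2,142.8,.034),onplane('scene',202.2,362.8,.034))
bot.close(20); print(bot.get_t(),bot.get_width())
for n,(x,y) in T.items():
    for a in (180,-154,-135,154,135,90,-90,45,0):
        q=bot.solve_ik([x,y,.12],down(a)); print(n,a,None if q is None else np.round(q,0))
F=[]
for i in range(10): F.append(bot.get_ft_force())
print(np.round(F,2)[[0,3,9]],np.std(F,0),bot.get_t())
E
```

```text
bottle [0.6197528  0.18570176 0.034     ] [0.6130355  0.18775046 0.034     ]
1.6667 -2.591577799248888e-05
blue 180 [  18.   22.  -15.    0.  -53. -108.]
blue -154 [ 18.  22. -15.   0. -53. -82.]
blue -135 [ 18.  22. -15.   0. -53. -63.]
blue 154 [  18.   22.  -15.    0.  -53. -134.]
blue 135 [  18.   22.  -15.    0.  -53. -153.]
blue 90 [ 18.  22. -15.   0. -53. 162.]
blue -90 [ 18.  22. -15.   0. -53. -18.]
blue 45 [ 18.  22. -15.   0. -53. 117.]
blue 0 [ 18.  22. -15.   0. -53.  72.]
yellow 180 [  30.   15.  -26.    0.  -49. -120.]
yellow -154 [ 30.  15. -26.   0. -49. -94.]
yellow -135 [ 30.  15. -26.   0. -49. -75.]
yellow 154 [  30.   15.  -26.    0.  -49. -146.]
yellow 135 [  30.   15.  -26.    0.  -49. -165.]
yellow 90 [ 30.  15. -26.   0. -49. 150.]
yellow -90 [ 30.  15. -26.   0. -49. -30.]
yellow 45 [ 30.  15. -26.   0. -49. 105.]
yellow 0 [ 30.  15. -26.   0. -49.  60.]
red 180 [  10.   19.  -20.    0.  -51. -100.]
red -154 [ 10.  19. -20.   0. -51. -74.]
red -135 [ 10.  19. -20.   0. -51. -55.]
red 154 [  10.   19.  -20.    0.  -51. -126.]
red 135 [  10.   19.  -20.    0.  -51. -145.]
red 90 [ 10.  19. -20.   0. -51. 170.]
red -90 [ 10.  19. -20.   0. -51. -10.]
red 45 [ 10.  19. -20.   0. -51. 125.]
red 0 [ 10.  19. -20.   0. -51.  80.]
[[ 0.2  -0.5  -0.36]
 [ 0.2  -0.5  -0.36]
 [ 0.2  -0.5  -0.36]] [2.77555756e-17 0.00000000e+00 0.00000000e+00] 1.6667
```

```bash
cat >> h.py <<'E'
def approach(n):
    x,y=T[n]; R=down(-125)
    bot.move_pose([x,y,.125],R); print('t',bot.get_t(),np.round(bot.get_ee_pos(),4),np.round(bot.get_ft_force(),2))
    bot.move_straight([x,y,.090],vel=.08); bot.dwell(.2)
    f0=np.array(bot.get_ft_force())
    hit=bot.move_straight([x,y,.072],vel=.008,threshold=1.3)
    p=bot.get_ee_pos(); print(n,'hit',hit,np.round(p,4),'df',np.round(np.array(bot.get_ft_force())-f0,2),'t',bot.get_t())
    return f0,p
E
python3 - <<'E'
from h import *
approach('blue')
bot.dwell(.1); print(bot.get_ft_force(),bot.get_ee_pos())
E
```

```text
t 4.1583 [ 0.6256 -0.001   0.1251] [ 0.17 -0.99 -0.27]
blue hit True [ 6.255e-01 -2.000e-04  8.020e-02] df [0.73 0.49 1.28] t 6.1917
[ 1.32566743 -0.03787064  1.90618799] [ 6.25448108e-01 -2.20685880e-04  8.01999429e-02]
```

```bash
cat >> h.py <<'E'
def press(n,z,zmin=.0755):
    x,y=T[n]
    while z>zmin:
        z-=.001
        bot.move_straight([x,y,z],vel=.01)
        F=[]
        for i in range(3): bot.dwell(.04);F.append(bot.get_ft_force())
        F=np.mean(F,0);print(n,round(z,4),np.round(bot.get_ee_pos()[2],4),np.round(F,2),bot.get_t())
        if F[2]>5: break
def retreat(n):
    x,y=T[n]
    bot.move_straight([x,y,.090],vel=.03); print('free',np.round(bot.get_ft_force(),2)); bot.move_straight([x,y,.125],vel=.1); print(bot.get_t())
E
python3 - <<'E'
from h import *
press('blue',.0802,.0768)
E
```

```text
blue 0.0792 0.0792 [0.43 0.02 1.75] 6.6667
blue 0.0782 0.0781 [ 0.36 -0.16  1.58] 7.0417
blue 0.0772 0.0772 [ 0.16 -0.13  1.73] 7.4167
blue 0.0762 0.0762 [-0.1   0.11  3.42] 7.7917
```

Run:
```python
from h import *
for i in range(6): bot.dwell(.05); print(np.round(bot.get_ft_force(),2))
press('blue',.0762,.0755)
im,d=bot.get_image('scene'); cv2.imwrite('pics/s1.png',cv2.resize(im[130:250,200:360,::-1],None,fx=5,fy=5,interpolation=cv2.INTER_CUBIC)[:600,:800])
```

```text
[-0.33 -0.65  3.36]
[-0.12  0.99  3.55]
[-1.01  0.1   3.57]
[ 0.05 -0.87  2.77]
[-1.12  0.14  3.05]
[-0.32  0.94  3.47]
blue 0.0752 0.0752 [-0.24  0.46  3.85] 8.4667
```

View pics/s1.png

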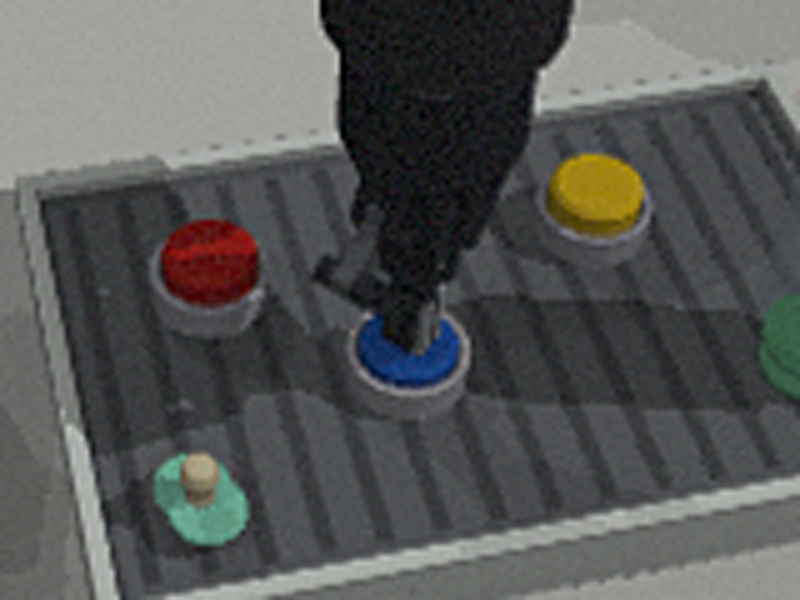

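The fingertips are on the blue disc at (325, 410) in the crop, and it sits visibly lower. The force of about 4 N puts the dip near 4 mm. I'll retreat, move to yellow and check blue's height there.

```bash
cat >> h.py <<'E'
def heights():
    for cam in('scene','top'):
        im,d=bot.get_image(cam);rr,cc=np.mgrid[:384,:512];k=bot.get_calibration(cam)
        P=(np.stack([(cc-k['cx'])/k['fx']*d,-(rr-k['cy'])/k['fy']*d,-d,np.ones_like(d)],-1)@np.linalg.inv(k['view']).T)[...,:3]
        cv2.imwrite(f'pics/{cam}_{bot.get_t():.2f}.png',im[:,:,::-1])
        for n,(x,y) in T.items():
            i=(np.hypot(P[...,0]-x,P[...,1]-y)<.014)&(d>0); q=P[i]
            o=P[(np.hypot(P[...,0]-x,P[...,1]-y)<.035)&(d>0)]; o=o[(o[:,2]>.045)&(o[:,2]<.075)]
            print(cam,n,np.round(np.median(q[:,2]),4),len(q),np.round((o.min(0)+o.max(0))[:2]/2,4))
E
python3 - <<'E'
from h import *
retreat('blue'); heights()
E
```

```text
free [-0.23 -0.85 -0.22]
9.6583
scene blue 0.116 211 [ 6.282e-01 -4.000e-04]
scene yellow 0.0639 79 [0.5354 0.0902]
scene red 0.0639 83 [ 0.5859 -0.0912]
top blue 0.5455 864 [ 0.6213 -0.0031]
top yellow 0.0643 141 [0.5302 0.09  ]
top red 0.0644 135 [ 0.5802 -0.0918]
```

Run:
```python
from h import *
approach('yellow')
heights()
```

```text
t 10.3417 [0.5315 0.0912 0.125 ] [-0.04 -0.52 -0.09]
yellow hit True [0.532  0.0905 0.0803] df [0.84 0.4  2.11] t 12.375
scene blue 0.0615 95 [ 6.29e-01 -4.00e-04]
scene yellow 0.0809 108 [0.5367 0.0905]
scene red 0.0638 89 [ 0.5858 -0.0911]
top blue 0.0621 134 [ 6.245e-01 -6.000e-04]
top yellow 0.5014 709 [0.5281 0.0835]
top red 0.0644 138 [ 0.5802 -0.0918]
```

Blue now rests about 2.3 mm lower than the untouched discs and its ring hasn't moved. Yellow is in contact at the same height, so I'll press it to the same depth.

Run:
```python
from h import *
press('yellow',.0803,.0757)
retreat('yellow')
approach('red')
heights()
```

```text
yellow 0.0793 0.0793 [0.73 0.23 1.33] 12.85
yellow 0.0783 0.0782 [-0.06  0.16  1.04] 13.225
yellow 0.0773 0.0772 [0.26 0.16 1.88] 13.6
yellow 0.0763 0.0763 [ 0.19 -0.3   2.93] 13.975
yellow 0.0753 0.0753 [-0.24  0.18  3.89] 14.35
free [ 0.64  0.37 -0.09]
15.4917
t 16.2667 [ 0.5805 -0.0913  0.1241] [-0.49 -1.03  0.07]
red hit True [ 0.581  -0.0907  0.0803] df [1.4  0.39 1.38] t 18.3
scene blue 0.0623 153 [ 6.283e-01 -4.000e-04]
scene yellow 0.0615 83 [0.5362 0.0904]
scene red 0.0876 152 [ 0.5876 -0.091 ]
  return _methods._mean(a, axis=axis, dtype=dtype,
  ret = ret.dtype.type(ret / rcount)
Traceback (most recent call last):
  File "h.py", line 42, in heights
    print(cam,n,np.round(np.median(q[:,2]),4),len(q),np.round((o.min(0)+o.max(0))[:2]/2,4))
                                                               ~~~~~^^^
ValueError: zero-size array to reduction operation minimum which has no identity
```

Yellow has settled too. The error was only my height check, because the arm hid red from the top camera. I'll press red now and then clear the view.

```bash
python3 - <<'E'
from h import *
press('red',.0803,.0757)
retreat('red')
bot.move_pose([.295,-.607,.248],down(-154))
print(bot.get_t())
heights()
print(bot.get_t())
E
ls -t pics|head -2
```

```text
red 0.0793 0.0792 [0.22 0.05 1.86] 18.775
red 0.0783 0.0782 [ 0.91 -0.31  0.9 ] 19.15
red 0.0773 0.0773 [-0.03  0.28  2.31] 19.525
red 0.0763 0.0763 [0.53 0.06 2.97] 19.9
red 0.0753 0.0753 [-0.38  0.82  3.58] 20.275
free [0.17 0.25 0.38]
21.4167
23.575
scene blue 0.0613 99 [ 6.291e-01 -4.000e-04]
scene yellow 0.0614 78 [0.5355 0.0902]
scene red 0.0614 83 [ 0.5858 -0.0912]
top blue 0.0622 132 [ 6.249e-01 -6.000e-04]
top yellow 0.0619 141 [0.5303 0.09  ]
top red 0.0621 136 [ 0.5801 -0.0918]
23.675
top_23.68.png
scene_23.62.png
```

View pics/top_23.68.png

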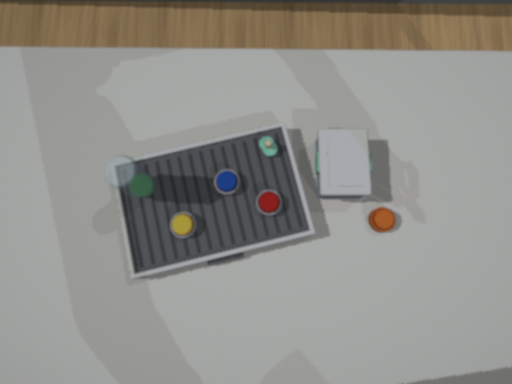

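Run:
```python
from rig import bot
bot.hand_in()
```

```text
the job is handed in; nothing more can be done
```

I tapped the blue, then the yellow, then the red disc with closed fingertips, and handed the job in at about 23.7 s, within the 51 s limit. The arm was back at its start position, touching nothing.

- **Tap depth:** each press peaked at about 4 N, which is a dip of roughly 4 mm. Judged by fingertip height instead, the dip could be nearer 5–6 mm. Both are well short of the 10 mm stop.
- **Discs afterwards:** both cameras show all three resting about 2 to 2.5 mm lower than before.
- **Everything else:** measured ring positions agree to about 1 mm before and after their taps. In the last top picture (viewed as I handed in), the bottle, pacifier, box, drawer and orange look-alike look unchanged from the first one.

**Checks that failed or disagreed:**
- The force readings carried about 0.5 N of noise, so the exact moment of contact was uncertain by about a millimetre.
- One height check crashed because the arm hid the red disc from the top camera. I repeated it with the arm clear.
- The two cameras place the rings about 4–6 mm apart in x. I aimed blue and yellow between the two, and red near the top camera's value.

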